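# One screw cup off the nested stack

### The arm

A 7-joint arm with a two-finger parallel gripper is mounted at the origin on the work surface. World frame = base frame: x ahead of the robot, y to its left, z up, the work surface at z = 0. Lengths are in m, angles in rad, forces in N, time in s.
With the tool pointing down it reaches from about 0.4 to 0.85 m from the base axis. Payload 10.4 kg.
Tool frame: the origin (TCP) lies on the centre line of the jaws, within the pads' length; the fingertips stand 22 mm ahead of it and the grasp point (between the pads) lies 3 mm ahead of it; z points along the fingers, y is the line along which they close (so a half turn about z gives the same grasp; the last joint's range is limited). The gripper opens to 87 mm and grips with 3 to 60 N. Pads are 19 mm wide; open, the fingers measure 117 mm over their backs; the gripper's body (75 mm by 190 mm) begins 51 mm behind the grasp point.
Start: joints at [-1.3, 0.332, -0.065, 1.46, 0.022, 1.35, -0.088], TCP at [0.181, 0.598, 0.245] pointing down, gripper open.
Joint ranges: [-2.6, 2.6], [-0.5, 2.12], [-1.47, 1.34], [0.16, 2.42], [-1.27, 4.41], [0.06, 2.06], [-2.6, 2.6]. Speed limits (rad/s): [2.22, 2.22, 2.79, 2.79, 3.14, 3.14, 3.14].

### API

Orientations are given as a unit quaternion [x, y, z, w].
In Python, from bench import r, camrig, status gives the robot as it stands (r), with the cameras (camrig) and the readings (status).
- The arm moves only by the tool jog_arm, called as name(argument=value, ...) on one line, values as JSON. Schema: {"type":"object","properties":{"steps":{"type":"array","items":{"type":"object","properties":{"dx":{"type":"number"},"dy":{"type":"number"},"dz":{"type":"number"},"twist":{"type":"number"},"aperture":{"type":"number"}},"additionalProperties":false,"required":["aperture"]},"minItems":1,"maxItems":12},"force":{"type":"number"},"only":{"type":"string"},"quiet":{"type":"boolean"},"lines":{"type":"string"}},"required":["steps"],"additionalProperties":false}. steps is a list of rows, 1 to 12 of them, each an object with the fields dx, dy, dz (the shift in a scale on which 1.0 is 80 cm), twist (a turn about the tool's z in fractions of the full range, 1 being pi/2 rad), aperture (the finger opening in m); a field left out counts as zero (the opening has to be given); each row is the pose to reach, as a shift and turn from the pose commanded when the call began, along the tool's axes at that moment; what a row does not reach only later rows make up. A row lasts 1/10 s, in which the tool goes at most 0.05 m and 0.15 rad, less where a joint would pass 70% of its speed; a pose out of reach is approached as far as the arm can. The fingers move at their own pace and stop on an object; force is the grip in N (left out, the last holds). Time passes only in rows, so rows that do not move let the fingers close. The tool returns the time, the measured TCP pose, the force, the opening and the grip force at its end. only (a regular expression) keeps the lines of the reply that match it, lines (a string "A,B") keeps lines A to B, and quiet returns only ok. A shift or turn number past 1, either way, is cut back to 1. Input that does not fit is refused with a message, and nothing moves.
- status.read_state(): the state, without advancing time (a new reading comes with each control period).
- camrig.camera(name): name is "scene" or "top" or "wrist"; returns a dict with "img" (420x560x3 uint8, red, green, blue), "fx", "fy", "cx", "cy" (pixels), "k1" (the pictures are not rectified: a ray, as slopes to the right and down, at radius r is drawn at 1 + k1 r^2 times it, then the intrinsics apply), "pose" (4x4, takes a point from camera to world coordinates). Camera axes: x right, y down, z forward; pixel columns grow to the right and rows downward; lengths in m; the calibration is good to about 2 mm. A picture is of the moment at which its call begins. There is no depth.
- r.close_job(): hands the job in; it is judged then, once.
The state is a dict: "time": time; "joint_positions": joint angles; "joint_vel": joint speeds; "joint_torque": joint torques, N m; "ee_pos": TCP position; "eef_rot": TCP orientation; "ft_force": force on the tool from outside, world axes, zero at the start; "torque": the same for the moment, N m; "width": finger opening in m; "grip_force": force on a finger pad.
Only numpy, scipy, OpenCV 4.12 (cv2) and the standard library are available. Lean on these libraries where they do the work, as an engineer would, in place of code of your own. Each camera call takes 0.05 s, during which the arm holds its last target. There are 200 camera calls.

### The job

Lift just the top blue screw cup off the nested blue stack, without bringing up the cup below it, and set it down upright in the empty compartment of the wooden caddy, letting go only once it stands there. Leave the rest of the blue stack nested where it is, and leave the red stack alone.

Things in the scene. Friction and masses are not known exactly. Their poses are not given: they have to be found in the camera images.
- blue_top: Top cup of three nested blue screw cups, 52 mm tall, about 45 g, empty. Origin: centre of its underside; z up. Round: foot 35 mm wide, 44 at height 26 mm, flaring to a straight band 56 mm wide from height 32 up to the rim at 52; wall 2 mm. Cups nest loosely, 26 mm apart in height: its underside starts 52 mm and rim 104 mm above the work surface; its band is all above the next cup's rim.
- blue_next: Second cup of the blue stack, same shape and origin as the top cup, whose foot sits loosely in it. Its underside starts 26 mm and its rim 78 mm above the work surface; it rests in a third blue cup, which stands on the work surface. To stay where it is.
- red_top: Upper of two nested red cups of the same shape, origin and nesting as the blue ones: a separate stack, rim 78 mm above the work surface. Not wanted, to be left alone.
- empty_place (a point): Floor centre of the empty compartment (93 along x by 98 mm along y) of a fixed wooden caddy, 204 x 110 mm, rim 16 mm high. This floor is 6 mm above the work surface. The point's x axis points away from the other compartment, which holds a grey screw box 66 x 76 mm, top 32 mm above the work surface, centred 102 mm away along -x; z up.

How it is judged:
By the outcome, as a careful person would: the job done as asked, in the order asked, and still so for the second after the job is handed in, with the robot touching nothing.
It also fails if it takes over 40 s, if anything falls off the work surface, if the arm or the gripper's body presses on something with over 40 N, if the wrist force passes 120 N, or if a joint passes its speed limit or range.

## Working session

There is one attempt and no reset: what is moved stays moved. The work goes in short steps, Python scripts to look and compute and a tool call to move; the robot and the scene stay as the last step left them, time stands still between calls to the robot, and variables do not carry over. Pictures are saved under pics/ and viewed, at most 10 in all, crops included, and the job is handed in when it is done.

```bash
ls; mkdir -p pics
```

Run:
```python
from bench import r, camrig, status
import cv2,numpy as np,pickle
d={}
for n in("scene","top"):
    c=camrig.camera(n); d[n]=c; cv2.imwrite(f"pics/{n}0.png",c["img"][:,:,::-1]); print(n,c["fx"],c["cx"],c["cy"],c["k1"],np.round(c["pose"],3).tolist())
pickle.dump(d,open("cams0.pkl","wb"))
s=status.read_state(); print(s["time"],s["ee_pos"],s["eef_rot"],s["width"],s["ft_force"])
```

```text
bench.py
pics
scene 476.9222350171022 282.6050314425784 210.03867099129332 -0.15669030491436686 [[0.013, 0.612, -0.791, 1.181], [1.0, 0.004, 0.019, -0.01], [0.014, -0.791, -0.612, 0.544], [0.0, 0.0, 0.0, 1.0]]
top 390.84586814715317 276.4282035170944 208.24320783951464 -0.0014473384158824407 [[0.004, -0.994, 0.108, 0.474], [-1.0, -0.003, 0.005, 0.01], [-0.005, -0.108, -0.994, 0.832], [0.0, 0.0, 0.0, 1.0]]
0.1 [0.18089602 0.59793305 0.24383195] [ 1.46352828e-01  9.89232256e-01 -6.23068358e-04 -7.62187713e-05] 0.0869286528884585 [ 0.05454851 -0.68526198  0.58119316]
```

View pics/scene0.png

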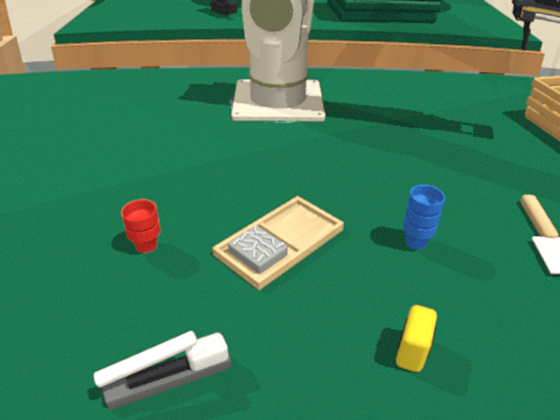

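View pics/top0.png

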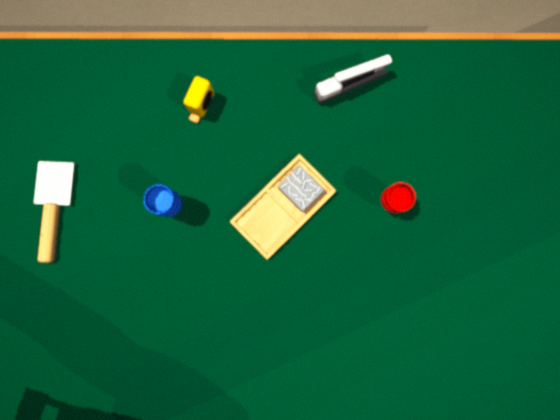

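The scene view shows the blue stack, with its rim near (425,195), and the caddy centred near (280,240). In the top view the blue rim is near (161,200), the caddy corners are at (231,221), (267,259), (335,190) and (299,155) with the box in the upper-right half, and red is at (398,198). Next I'll measure these.

Create h.py:
```python
import cv2,numpy as np
def ray(c,p):
    K=np.array([[c["fx"],0,c["cx"]],[0,c["fy"],c["cy"]],[0,0,1.]])
    u=cv2.undistortPoints(np.array(p,float).reshape(-1,1,2),K,np.array([c["k1"],0,0,0.]))[:,0]
    P=np.asarray(c["pose"]); return P[:3,3],np.c_[u,np.ones(len(u))]@P[:3,:3].T
def plane(c,p,z):
    o,d=ray(c,p); return o+d*((z-o[2])/d[:,2])[:,None]
def big(m,roi=None):
    cs=cv2.findContours(m.astype(np.uint8),cv2.RETR_EXTERNAL,cv2.CHAIN_APPROX_NONE)[0]
    return max(cs,key=cv2.contourArea)[:,0]
def masks(im):
    h=cv2.cvtColor(im,cv2.COLOR_RGB2HSV); H,S,V=h[...,0],h[...,1],h[...,2]
    return dict(blue=(H>98)&(H<130)&(S>120)&(V>60),red=((H<7)|(H>172))&(S>150)&(V>80),wood=(H>8)&(H<28)&(S>50)&(V>120))
```

Run:
```python
from h import *
import pickle
d=pickle.load(open("cams0.pkl","rb"))
c=d["top"]; m=masks(c["img"])
for n,z in(("blue",.104),("red",.078)):
    k=big(m[n]); p=plane(c,k,z)[:,:2].astype(np.float32)
    # radial towards camera side: rim arc = far from camera
    foot=plane(c,[[c["cx"],c["cy"]]],0)
    print(n,cv2.boundingRect(k),"minCircle",cv2.minEnclosingCircle(p))
w=m["wood"].copy(); w[:100]=0; w[:,:215]=0; w[:,350:]=0
k=big(w); q=cv2.boxPoints(cv2.minAreaRect(k)); print("caddy px",q)
pp=plane(c,k,.016)[:,:2].astype(np.float32); R=cv2.minAreaRect(pp); print(R); print(cv2.boxPoints(R))
c2=d["scene"]; w=masks(c2["img"])["wood"].copy(); w[:180]=0; w[320:]=0; w[:,:190]=0; w[:,370:]=0
R2=cv2.minAreaRect(plane(c2,big(w),.016)[:,:2].astype(np.float32)); print("scene",R2)
A=cv2.resize(c["img"][170:230,120:210],None,fx=6,fy=6,interpolation=cv2.INTER_CUBIC)
B=cv2.resize(c2["img"][175:260,395:450],None,fx=4.235,fy=4.235,interpolation=cv2.INTER_CUBIC)[:360]
cv2.imwrite("pics/crop1.png",np.hstack([A,B])[:,:,::-1])
k2=big(masks(c2["img"])["blue"]); print("scene blue bbox",cv2.boundingRect(k2))
```

```text
blue (143, 184, 40, 33) minCircle ((0.566868782043457, 0.22762130200862885), 0.0382746085524559)
red (381, 182, 35, 31) minCircle ((0.5775113701820374, -0.22217926383018494), 0.03402489796280861)
caddy px [[228.50003 221.50002]
 [298.00003 152.00002]
 [336.50003 190.50002]
 [267.00003 260.     ]]
((0.5679152011871338, 5.511939525604248e-05), (0.11411062628030777, 0.20698799192905426), 44.90919876098633)
[[ 0.45444188  0.0330721 ]
 [ 0.60057235 -0.11352228]
 [ 0.6813885  -0.03296186]
 [ 0.53525805  0.11363252]]
scene ((0.5719693899154663, 0.001188620924949646), (0.12349904328584671, 0.21703708171844482), 44.972023010253906)
scene blue bbox (403, 184, 42, 66)
```

View pics/crop1.png

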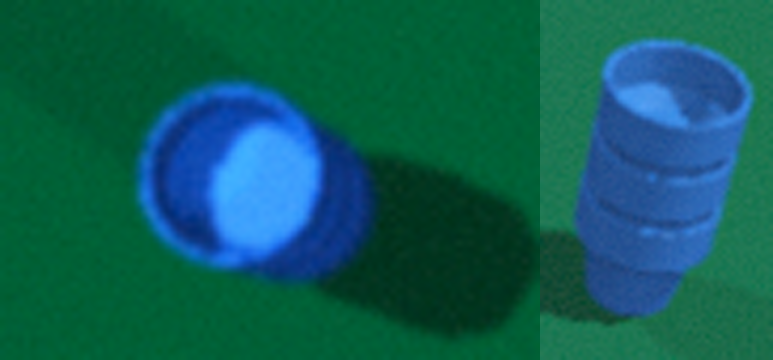

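The crop shows the top blue rim as an ellipse centred at about (158.3,199.0) in the top image and (427.2,195.2) in the scene image. The three cups are nested and upright. I'll triangulate the rim and compare that with the z=0.104 plane.

Add to h.py:
```python
def tri(c1,p1,c2,p2):
    (a,u),(b,v)=ray(c1,[p1]),ray(c2,[p2]); u,v=u[0],v[0]
    t=np.linalg.lstsq(np.c_[u,-v],b-a,rcond=None)[0]; A,B=a+t[0]*u,b+t[1]*v
    return (A+B)/2,np.linalg.norm(A-B)
def shift(s,target):
    from scipy.spatial.transform import Rotation as R
    return R.from_quat(s["eef_rot"]).as_matrix().T@(np.array(target)-s["ee_pos"])
```

Run:
```python
from h import *
from bench import r, camrig, status
import pickle
d=pickle.load(open("cams0.pkl","rb"))
t,s=d["top"],d["scene"]
print(tri(t,[158.3,199],s,[427.2,195.2]),plane(t,[[158.3,199]],.104),plane(s,[[427.2,195.2]],.104))
p=plane(t,[[158.3,199]],.104)[0]
print(shift(status.read_state(),[p[0],p[1],.24]))
```

```text
(array([0.56988047, 0.23664009, 0.10303587]), np.float64(0.0015863536718643575)) [[0.56959845 0.23552052 0.104     ]] [[0.57099649 0.23698147 0.104     ]]
[-0.47698893 -0.23433204  0.00414111]
```

The rows are not in the units I measure in: shifts go in shares of 80 cm and turns go in shares of pi/2 rad. I convert before sending: -0.477 m / 0.8 = -0.5963, -0.234 m / 0.8 = -0.2925.

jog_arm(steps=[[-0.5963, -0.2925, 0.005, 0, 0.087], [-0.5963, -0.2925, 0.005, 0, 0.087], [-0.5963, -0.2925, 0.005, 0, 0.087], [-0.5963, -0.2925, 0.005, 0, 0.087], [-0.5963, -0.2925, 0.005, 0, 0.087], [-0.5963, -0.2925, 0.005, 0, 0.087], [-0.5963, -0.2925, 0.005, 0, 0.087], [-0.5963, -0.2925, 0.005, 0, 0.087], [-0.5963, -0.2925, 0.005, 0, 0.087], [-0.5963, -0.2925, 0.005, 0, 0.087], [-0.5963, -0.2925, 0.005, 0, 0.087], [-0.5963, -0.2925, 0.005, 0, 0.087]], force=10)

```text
refused: steps[0]: [-0.5963, -0.2925, 0.005, 0, 0.087] is not of type 'object' (schema: type "object"). Nothing was moved.
```

I used the wrong layout. The manual says a list of objects with named fields; once more.

jog_arm(steps=[{"dx":-0.5963, "dy":-0.2925, "dz":0.005, "aperture":0.087}, {"dx":-0.5963, "dy":-0.2925, "dz":0.005, "aperture":0.087}, {"dx":-0.5963, "dy":-0.2925, "dz":0.005, "aperture":0.087}, {"dx":-0.5963, "dy":-0.2925, "dz":0.005, "aperture":0.087}, {"dx":-0.5963, "dy":-0.2925, "dz":0.005, "aperture":0.087}, {"dx":-0.5963, "dy":-0.2925, "dz":0.005, "aperture":0.087}, {"dx":-0.5963, "dy":-0.2925, "dz":0.005, "aperture":0.087}, {"dx":-0.5963, "dy":-0.2925, "dz":0.005, "aperture":0.087}, {"dx":-0.5963, "dy":-0.2925, "dz":0.005, "aperture":0.087}, {"dx":-0.5963, "dy":-0.2925, "dz":0.005, "aperture":0.087}, {"dx":-0.5963, "dy":-0.2925, "dz":0.005, "aperture":0.087}, {"dx":-0.5963, "dy":-0.2925, "dz":0.005, "aperture":0.087}], force=10)

```text
time: 1.3
ee_pos: [0.5727, 0.2307, 0.2399]
eef_rot: [0.15, 0.989, -0.001, 0.0]
ft_force: [-1.0, -0.2, -0.4]
width: 0.0874
grip_force: 0.0
```

jog_arm(steps=[{"aperture":0.087}, {"aperture":0.087}, {"aperture":0.087}])

```text
time: 1.6
ee_pos: [0.5688, 0.2377, 0.2405]
eef_rot: [0.145, 0.989, 0.0, -0.0]
ft_force: [-0.5, -0.0, -0.5]
width: 0.0869
grip_force: 0.0
```

Run:
```python
from h import *
from bench import r, camrig, status
s=status.read_state(); print(s["ee_pos"],s["eef_rot"],np.abs(s["joint_vel"]).max())
c=camrig.camera("wrist"); cv2.imwrite("pics/w1.png",c["img"][:,:,::-1])
import pickle; pickle.dump(c,open("w1.pkl","wb"))
print(np.round(c["pose"],3).tolist(),c["fx"],c["k1"])
```

```text
[0.56880602 0.23768159 0.2405285 ] [ 1.45150361e-01  9.89409534e-01  2.80329952e-04 -2.60943478e-04] 0.006087829595361954
[[0.288, 0.92, 0.266, 0.496], [0.958, -0.277, -0.079, 0.258], [0.001, 0.278, -0.961, 0.38], [0.0, 0.0, 0.0, 1.0]] 349.40588423789137 -0.09151527259368271
```

View pics/w1.png

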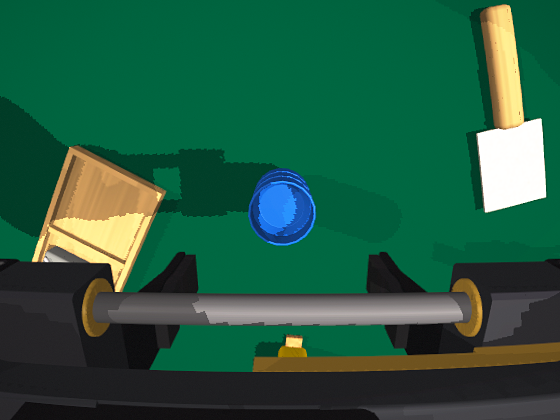

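The wrist view shows the blue rim ellipse centred near (282,213), about 66 px wide, and centred between the fingers. The caddy's empty compartment is at the left.

Run:
```python
from h import *
from bench import r, camrig, status
import pickle
c=pickle.load(open("w1.pkl","rb"))
p=plane(c,[[282,213],[249,213],[315,213],[282,182],[282,245]],.104); print(np.round(p,4))
t=pickle.load(open("cams0.pkl","rb"))["top"]; print(tri(c,[282,213],t,[158.3,199]))
s=status.read_state(); print(s["ee_pos"],s["time"]); print(shift(s,[.570,.236,.104]), shift(s,[*p[0][:2],.104]))
```

```text
[[0.5695 0.2366 0.104 ]
 [0.5617 0.2107 0.104 ]
 [0.5773 0.2626 0.104 ]
 [0.5448 0.244  0.104 ]
 [0.5963 0.2286 0.104 ]]
(array([0.57006505, 0.23637919, 0.10139868]), np.float64(0.000262808189758773))
[0.56896994 0.2374483  0.24057925] 1.65
[-0.00145595 -0.00114884  0.13657822] [-0.00079685 -0.00069637  0.13657867]
```

Scaled: 0.136 m / 0.8 = 0.17, -0.001 m / 0.8 = -0.0013.

jog_arm(steps=[{"dx":-0.0013, "dy":-0.0013, "dz":0.05, "aperture":0.087}, {"dx":-0.0013, "dy":-0.0013, "dz":0.1, "aperture":0.087}, {"dx":-0.0013, "dy":-0.0013, "dz":0.1375, "aperture":0.087}, {"dx":-0.0013, "dy":-0.0013, "dz":0.1563, "aperture":0.087}, {"dx":-0.0013, "dy":-0.0013, "dz":0.17, "aperture":0.087}, {"dx":-0.0013, "dy":-0.0013, "dz":0.17, "aperture":0.087}, {"dx":-0.0013, "dy":-0.0013, "dz":0.17, "aperture":0.087}, {"dx":-0.0013, "dy":-0.0013, "dz":0.17, "aperture":0.087}], force=10)

```text
time: 2.45
ee_pos: [0.5713, 0.2353, 0.1061]
eef_rot: [0.146, 0.989, 0.001, 0.001]
ft_force: [0.0, -0.4, -0.3]
width: 0.0869
grip_force: 0.0
```

Run:
```python
from h import *
from bench import r, camrig, status
s=status.read_state(); print(s["ee_pos"],s["eef_rot"],s["ft_force"])
c=camrig.camera("scene"); cv2.imwrite("pics/s1.png",cv2.resize(c["img"][120:270,340:500],None,fx=3.5,fy=3.5)[:,:,::-1])
```

```text
[0.57127555 0.23531955 0.10613981] [1.46353072e-01 9.89231638e-01 7.91106567e-04 9.58090763e-04] [ 0.03004458 -0.40764243 -0.28015465]
```

View pics/s1.png

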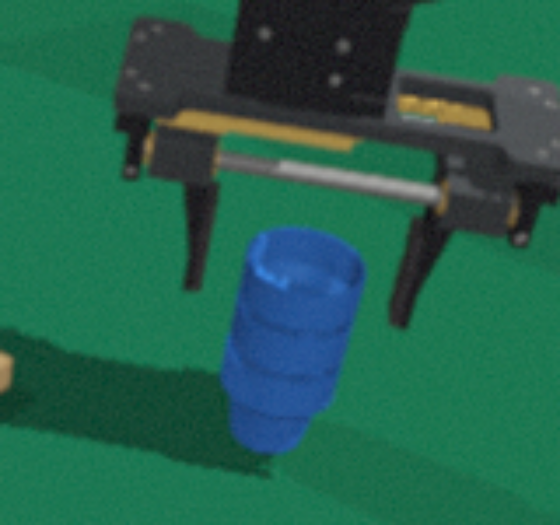

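The fingers straddle the top band, with their tips level with its lower edge and above the first seam. Closing gently.

jog_arm(steps=[{"aperture":0.07}, {"aperture":0.062}, {"aperture":0.05}, {"aperture":0.05}, {"aperture":0.05}, {"aperture":0.05}, {"aperture":0.05}, {"aperture":0.05}], force=8)

```text
time: 3.3
ee_pos: [0.5705, 0.2349, 0.1046]
eef_rot: [0.146, 0.989, 0.0, 0.0]
ft_force: [-0.1, 1.2, 0.7]
width: 0.0569
grip_force: 8.0
```

Scaled: -0.018 m / 0.8 = -0.0225, -0.015 m / 0.8 = -0.0188.

jog_arm(steps=[{"dz":-0.0038, "aperture":0.05}, {"dz":-0.0075, "aperture":0.05}, {"dz":-0.0113, "aperture":0.05}, {"dz":-0.015, "aperture":0.05}, {"dz":-0.0188, "aperture":0.05}, {"dz":-0.0225, "aperture":0.05}, {"dz":-0.0225, "aperture":0.05}, {"dz":-0.0225, "aperture":0.05}])

```text
time: 4.1
ee_pos: [0.5704, 0.2349, 0.1226]
eef_rot: [0.146, 0.989, 0.0, -0.0]
ft_force: [-0.7, 0.2, -0.2]
width: 0.0568
grip_force: 8.0
```

Run:
```python
from h import *
from bench import r, camrig, status
c=camrig.camera("scene"); cv2.imwrite("pics/s2.png",cv2.resize(c["img"][120:270,340:500],None,fx=3.5,fy=3.5)[:,:,::-1])
```

```text
(no output)
```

View pics/s2.png

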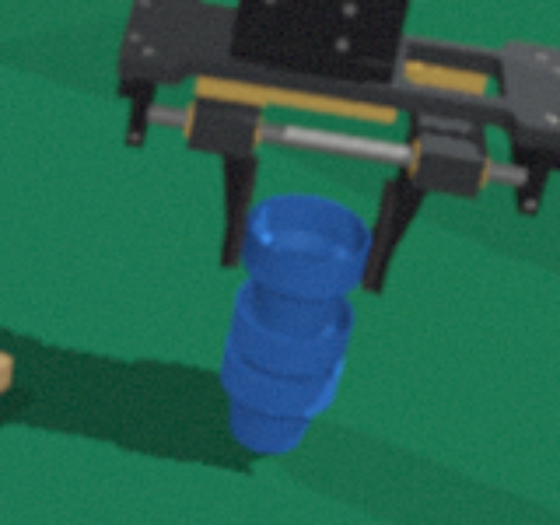

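Only the top cup rose, and the lower two are still nested in place. Now I'll lift clear and carry it over the compartment.

Scaled: -0.202 m / 0.8 = -0.2525, -0.08 m / 0.8 = -0.1.

jog_arm(steps=[{"dz":-0.0188, "aperture":0.05}, {"dz":-0.05, "aperture":0.05}, {"dz":-0.0875, "aperture":0.05}, {"dx":-0.0025, "dy":-0.025, "dz":-0.1, "aperture":0.05}, {"dx":-0.0075, "dy":-0.0688, "dz":-0.1, "aperture":0.05}, {"dx":-0.0125, "dy":-0.1188, "dz":-0.1, "aperture":0.05}, {"dx":-0.0188, "dy":-0.1688, "dz":-0.1, "aperture":0.05}, {"dx":-0.0238, "dy":-0.2125, "dz":-0.1, "aperture":0.05}, {"dx":-0.0263, "dy":-0.2413, "dz":-0.1, "aperture":0.05}, {"dx":-0.0275, "dy":-0.2525, "dz":-0.1, "aperture":0.05}, {"dx":-0.0275, "dy":-0.2525, "dz":-0.1, "aperture":0.05}, {"dx":-0.0275, "dy":-0.2525, "dz":-0.1, "aperture":0.05}])

```text
time: 5.35
ee_pos: [0.5333, 0.0368, 0.2029]
eef_rot: [0.146, 0.989, 0.0, 0.0]
ft_force: [0.2, 0.6, -1.5]
width: 0.0565
grip_force: 8.0
```

Run:
```python
from h import *
from bench import r, camrig, status
s=status.read_state(); print(s["ee_pos"],shift(s,[.533,.035,.0586]))
c=camrig.camera("wrist"); cv2.imwrite("pics/w2.png",c["img"][:,:,::-1])
import pickle; pickle.dump(c,open("w2.pkl","wb"))
```

```text
[0.53327547 0.03677347 0.20285452] [-0.0002265  -0.00189529  0.14425306]
```

View pics/w2.png

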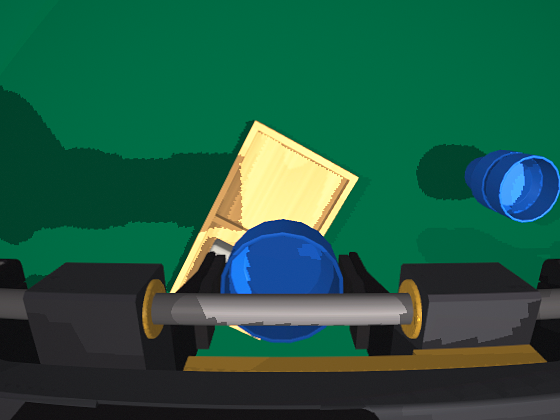

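The wrist view shows the cup held at (282,280), and the caddy's empty end with outer corners near (255,121) and (358,178). The rest of the stack is upright at (528,187). I'll check the compartment centre against those corners.

Run:
```python
from h import *
import pickle
c=pickle.load(open("w2.pkl","rb"))
p=plane(c,[[255,121],[358,178]],.016)[:,:2]; m=p.mean(0); u=p[1]-p[0]; L=np.linalg.norm(u); u/=L
n=np.array([u[1],-u[0]]); n*=np.sign(n@(np.array([.568,0])-m))
print(p,L,"centre",m+n*.0525,n)
```

```text
[[0.45742335 0.03338528]
 [0.53542149 0.1107665 ]] 0.10987066392482374 centre [0.53339784 0.03480569] [ 0.70429372 -0.70990869]
```

Both measurements agree on (0.533, 0.035), and the measured 110 mm end matches the given size. Lowering now, to stop just short of the floor.

Scaled: 0.14 m / 0.8 = 0.175, 0.138 m / 0.8 = 0.1725.

jog_arm(steps=[{"dy":-0.0013, "dz":0.05, "aperture":0.05}, {"dy":-0.0013, "dz":0.1, "aperture":0.05}, {"dy":-0.0013, "dz":0.1375, "aperture":0.05}, {"dy":-0.0013, "dz":0.1563, "aperture":0.05}, {"dy":-0.0013, "dz":0.1663, "aperture":0.05}, {"dy":-0.0013, "dz":0.1725, "aperture":0.05}, {"dy":-0.0013, "dz":0.175, "aperture":0.05}, {"dy":-0.0013, "dz":0.175, "aperture":0.05}, {"dy":-0.0013, "dz":0.175, "aperture":0.05}])

```text
time: 6.3
ee_pos: [0.5333, 0.0344, 0.0633]
eef_rot: [0.146, 0.989, 0.0, 0.001]
ft_force: [0.1, -0.2, -0.5]
width: 0.0566
grip_force: 8.0
```

jog_arm(steps=[{"dz":0.0013, "aperture":0.05}, {"dz":0.0025, "aperture":0.05}, {"dz":0.0025, "aperture":0.05}, {"dz":0.0025, "aperture":0.05}])

```text
time: 6.7
ee_pos: [0.5327, 0.0343, 0.0606]
eef_rot: [0.146, 0.989, 0.0, 0.0]
ft_force: [0.4, 0.7, -0.3]
width: 0.0566
grip_force: 8.0
```

jog_arm(steps=[{"dz":0.0013, "aperture":0.05}, {"dz":0.0013, "aperture":0.05}, {"dz":0.0013, "aperture":0.05}])

```text
time: 7.0
ee_pos: [0.5327, 0.0342, 0.0595]
eef_rot: [0.146, 0.989, 0.0, -0.0]
ft_force: [0.3, -0.2, -0.9]
width: 0.0565
grip_force: 8.0
```

Scaled: 0.001 m / 0.8 = 0.0013.

jog_arm(steps=[{"dz":0.0013, "aperture":0.05}, {"dz":0.0013, "aperture":0.05}, {"dz":0.0013, "aperture":0.05}])

```text
time: 7.3
ee_pos: [0.5328, 0.0342, 0.0586]
eef_rot: [0.146, 0.989, 0.0, 0.0]
ft_force: [0.8, -0.6, 0.6]
width: 0.0568
grip_force: 8.0
```

jog_arm(steps=[{"dz":0.0013, "aperture":0.05}, {"dz":0.0013, "aperture":0.05}, {"dz":0.0013, "aperture":0.05}])

```text
time: 7.6
ee_pos: [0.5331, 0.0345, 0.058]
eef_rot: [0.146, 0.989, 0.0, 0.0]
ft_force: [-1.6, 0.8, 6.0]
width: 0.0568
grip_force: 8.0
```

A 6 N upward force at the expected height means the cup is standing on the floor. Releasing and backing straight up.

jog_arm(steps=[{"aperture":0.06}, {"aperture":0.066}, {"aperture":0.075}, {"aperture":0.08}, {"aperture":0.08}])

```text
time: 8.1
ee_pos: [0.5326, 0.0342, 0.0574]
eef_rot: [0.146, 0.989, -0.0, -0.0]
ft_force: [0.8, 0.0, 0.7]
width: 0.0777
grip_force: 0.0
```

jog_arm(steps=[{"dz":-0.0063, "aperture":0.08}, {"dz":-0.025, "aperture":0.08}, {"dz":-0.0625, "aperture":0.08}, {"dz":-0.1125, "aperture":0.08}, {"dz":-0.1625, "aperture":0.08}, {"dx":-0.0375, "dz":-0.1875, "aperture":0.08}, {"dx":-0.0875, "dz":-0.2, "aperture":0.08}, {"dx":-0.0875, "dz":-0.2, "aperture":0.08}, {"dx":-0.0875, "dz":-0.2, "aperture":0.08}])

```text
time: 9.0
ee_pos: [0.5998, 0.0136, 0.2173]
eef_rot: [0.147, 0.989, -0.0, -0.0]
ft_force: [0.1, 1.3, -1.3]
width: 0.0801
grip_force: 0.0
```

Run:
```python
from h import *
from bench import r, camrig, status
c=camrig.camera("scene"); t=camrig.camera("top")
A=cv2.resize(c["img"][150:300,190:460],None,fx=2.9,fy=2.9)[:,:780]; B=cv2.resize(t["img"][140:270,130:350],None,fx=1.25,fy=1.25)
o=np.zeros((A.shape[0]+B.shape[0],A.shape[1],3),np.uint8); o[:A.shape[0]]=A; o[A.shape[0]:,:B.shape[1]]=B
cv2.imwrite("pics/end.png",o[:600,:,::-1])
```

```text
(no output)
```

View pics/end.png

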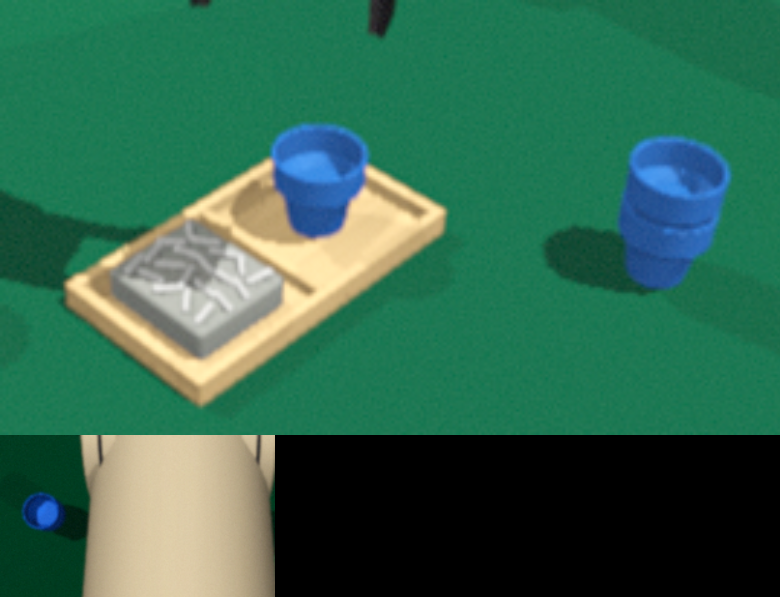

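The cup stands upright in the empty compartment, with its foot near (318,225) in the crop. The other two blue cups are still nested at (670,210), and the gripper is clear.

```bash
python3 -c "
from bench import r, camrig, status
print(r.close_job())"
```

```text
the job is handed in; nothing more can be done
None
```

I moved the top blue cup alone and released it standing upright in the empty caddy compartment; the other two blue cups stayed nested, I made no move near the red stack, and the job was handed in at about 9 s of robot time.

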